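# Show the blue wheel to the inspection camera

## Robot

A 6-joint arm with a two-finger parallel gripper is mounted at the origin on the work surface. World frame = base frame: x ahead of the robot, y to its left, z up, the work surface at z = 0. Lengths are in m, angles in rad, forces in N, time in s.
With the tool pointing down it reaches from about 0.35 to 0.875 m from the base axis. Payload 4.2 kg.
Tool frame: the origin (TCP) lies midway between the tips of the shut fingers; the grasp point (between the pads) lies 19 mm behind it; x points along the fingers, z is the direction in which the jaws open and shut, and the axes are right-handed (so a half turn about x gives the same grasp; the last joint's range is limited). The gripper opens to 87 mm and grips with 3 to 60 N. Pads are 19 mm wide; open, the fingers measure 117 mm over their backs; the gripper's body (75 mm by 190 mm) begins 51 mm behind the grasp point.
Start: joints at [1.507, 0.385, 0.008, 0, -1.194, -0.259], TCP at [0.198, 0.593, 0.223] pointing down, gripper open.
Joint ranges: [-3.14, 3.14], [-1.21, 2.06], [-1.07, 1.41], [-3.16, 2.05], [-2.99, -0.16], [-3.1, 3.1]. Speed limits (rad/s): [2.79, 2.79, 3.14, 3.14, 3.14, 3.14].

## Interface

Orientations are given as a 3x3 rotation matrix whose columns are the frame's x, y, z axes.
In Python, from station import bot gives the robot as it stands.
- The arm moves only by the tool servo_tool, never from a script. Its argument "moves" is a list of rows, each a list of 6 numbers: the shift along the tool's x, y, z in mm, then the turn, a rotation vector about the tool's x, y, z in degrees. A call has 1 to 20 rows; each row is the pose to reach, as a shift and turn from the pose commanded when the call began, along the tool's axes at that moment; what a row does not reach only later rows make up. A row lasts 1/8 s, in which the tool goes at most 62.5 mm and 10.7 degrees, less where a joint would pass 70% of its speed; a pose out of reach is approached as far as the arm can. A call with a gripper value outside its range is refused whole. "hand" is the opening, from 0 (shut) to 1 (fully open), set as the call begins (left out, the last holds). The fingers move at their own pace and stop on an object; "grip_force" is the grip in N (left out, the last holds). Time passes only in rows, so rows that repeat a pose let the fingers close. It gives the time, the measured TCP pose, the force and the opening at its end, in the units of the state.
- bot.get_state(): the state, without advancing time (a new reading comes with each control period).
- bot.grab_frame(name): name is "scene" or "top"; returns a dict with "frame" (420x560x3 uint8, red, green, blue), "z_map" (420x560 float32, m along the optical axis (not along the pixel's ray), 0 where there is no reading), "camera_matrix" (3x3 intrinsics, pixels), "pose" (4x4, takes a point from camera to world coordinates). Camera axes: x right, y up, looking along -z (the intrinsics and any distortion apply to the point x, -y, -z); pixel columns grow to the right and rows downward; lengths in m; the calibration is good to about 2 mm. A picture is of the moment at which its call begins.
- bot.hand_in(): hands the job in, once; it reports no verdict.
The state is a dict: "t": time; "qpos": joint angles; "dq": joint speeds; "joint_torque": joint torques, N m; "tcp_pos": TCP position; "tcp_rot": TCP orientation; "contact_force": force on the tool from outside, world axes, zero at the start; "moment": the same for the moment, N m; "finger_gap": finger opening in m.
Only numpy, scipy, OpenCV 4.12 (cv2) and the standard library are available. Lean on these libraries where they do the work, as an engineer would, in place of code of your own. Each camera call takes 0.05 s, during which the arm holds its last target.

## Task

Take the toy wheel with the blue tread out of the drying rack and hold it up to the inspection camera: centred on the camera's line of sight, 15 cm in front of the lens (lens to middle of the wheel), with its hub-capped face towards the lens and square to it, however the camera is tilted. Finish while still holding it there, steady in the air. Do not touch the camera or its stand, leave the other wheels standing in their slots and do not disturb the other things on the bench.

Things in the scene. Friction and masses are not known exactly. Their poses are not given: they have to be found in the camera images.
- wheel_blue_c (a point): centre of the wooden toy wheel with the blue tread, 70 mm across and 18 mm thick, natural wood faces with six dark holes 11 mm wide, with a blue hub cap on its outer face only; no part stands proud. Stands on edge in a slot of the rack, centre 47 mm above the bench. Its own x axis is the axle and points out of the outer, hub-capped face; the wheel may be rolled about it. Mass about 45 g
- wheel_red_c (a point): centre of the wooden toy wheel with the red tread, 70 mm across and 18 mm thick, natural wood faces with six dark holes 11 mm wide, with a red hub cap on its outer face only; no part stands proud. Stands on edge in a slot of the rack, centre 47 mm above the bench. Its own x axis is the axle and points out of the outer, hub-capped face; the wheel may be rolled about it
- wheel_green_c (a point): centre of the wooden toy wheel with the green tread, 70 mm across and 18 mm thick, natural wood faces with six dark holes 11 mm wide, with a green hub cap on its outer face only; no part stands proud. Stands on edge in a slot of the rack, centre 47 mm above the bench. Its own x axis is the axle and points out of the outer, hub-capped face; the wheel may be rolled about it
- wheel_yellow_c (a point): centre of the wooden toy wheel with the yellow tread, 70 mm across and 18 mm thick, natural wood faces with six dark holes 11 mm wide, with a yellow hub cap on its outer face only; no part stands proud. Stands on edge in a slot of the rack, centre 47 mm above the bench. Its own x axis is the axle and points out of the outer, hub-capped face; the wheel may be rolled about it
- rack: fixed plywood rack, 250 mm (its x) x 96 x 39 mm high, origin under its centre. Four slots across it at x = -84, -28, 28 and 84 mm, 21 mm wide, floors 12 mm above the bench, hold one wheel each, axles along x, 38 mm of air between wheels. The wheels' order changes; all outer faces look to its +x end, always the end farther from the robot (ahead and to its left)
- wheel_blue: the blue wheel as a body, for its motion: origin on its tread, 35 mm from its centre; use the centre point to grasp it
- stand: fixed stand of the inspection camera: round dark foot 120 mm across and 14 mm high, thin post, fork on top that carries the camera's tilt axis 222 mm above the bench; origin under the foot's centre; its -x is the side to which the camera looks. It carries the camera, a white box 66 x 54 x 46 mm with a black lens barrel 38 mm across
- lens (a point): centre of the lens's front glass, 55 mm in front of the camera's tilt axis. Its frame tilts with the camera: the camera looks along this frame's -x axis, z is the camera's upright axis, y is level. The camera is tilted down by 0 to 29 degrees; stiff, leave it as it is
- glue: white glue bottle with orange cap, 60 mm across, 170 mm tall, standing; origin under its base; leave alone
- tin: green tin, 74 mm across, 100 mm tall, standing; origin under its base; leave alone
- cone: small black plastic cone, 34 mm across, 50 mm tall; origin under its base; leave alone
- hammer: hammer with a wooden handle, 260 mm long, head 80 mm, lying along its x; origin under mid-length; leave alone
- stack: stack of four bare wooden wheels glued together, 70 mm across, 72 mm tall; origin under its base; leave alone
- offcut: wooden offcut 90 x 45 x 30 mm lying flat; leave alone

How it is judged:
On the way:
1. the blue wheel is in the gripper, lifted clear of the rack (z of wheel_blue_c in the frame of rack above 0.09 m and contact force between the fingers and wheel_blue above 1 N), for 0.2 s.
At the end, for the whole second after the job is handed in: Blue wheel held in the fingers (over 1 N), still, clear of the camera: centre 150 +-20 mm before the lens, within 15 mm sideways and up-down of its line of sight, axle within 0.2 rad of that line, hub cap towards the lens; other wheels within 12 mm of their start (x of wheel_blue_c in the frame of lens between -0.17 and -0.13 m and y of wheel_blue_c in the frame of lens between -0.015 and 0.015 m and z of wheel_blue_c in the frame of lens between -0.015 and 0.015 m and angle between the x axis of wheel_blue_c and the x axis of lens, either way round below 0.2 rad and x of lens in the frame of wheel_blue_c above 0.1 m and height (world z) of wheel_blue_c above 0.1 m and contact force between the fingers and wheel_blue above 1 N and contact force between wheel_blue and stand below 0.1 N and linear speed of wheel_blue below 0.02 m/s and angular speed of wheel_blue below 0.2 rad/s and distance of each of wheel_red_c, wheel_green_c, wheel_yellow_c from where it was at the start of the episode below 0.012 m); the arm keeps its last pose, push and grip.
It fails at once if the camera or its stand is touched (over 1 N) (contact force between any of the arm, the fingers, wheel_blue and stand above 1 N).
It fails at once if another thing on the bench is moved by over 30 mm (distance of any of glue, tin, cone, hammer, stack, offcut from where it was at the start of the episode above 0.03 m).
It fails at once if another wheel leaves its slot (distance of any of wheel_red_c, wheel_green_c, wheel_yellow_c from where it was at the start of the episode above 0.03 m).
It also fails if it takes over 37 s, if anything falls off the work surface, if the arm or the gripper's body presses on something with over 40 N, if the wrist force passes 120 N, or if a joint passes its speed limit or range.

## Working session

There is one attempt and no reset: what is moved stays moved. The work goes in short steps, Python scripts to look and compute and a tool call to move; the robot and the scene stay as the last step left them, time stands still between calls to the robot, and variables do not carry over. Pictures are saved under pics/ and viewed, and the job is handed in when it is done.

Besides the shell and the picture viewer there is one more tool, called after "Request:" by a JSON object that holds its "name" and its "arguments", one argument or row to a line. servo_tool: Moves the arm, as the interface text tells. Its arguments: {"type":"object","properties":{"moves":{"type":"array"},"hand":{"type":"number"},"grip_force":{"type":"number"}},"required":["moves"]}

```bash
ls; mkdir -p pics
python3 - <<'E'
from station import bot
import cv2, numpy as np, pickle
s=bot.get_state(); print({k:np.round(v,3).tolist() for k,v in s.items()})
for n in ("scene","top"):
    f=bot.grab_frame(n); pickle.dump(f,open(f"{n}0.pkl","wb"))
    cv2.imwrite(f"pics/{n}0.png",f["frame"][:,:,::-1]); print(n,f["camera_matrix"].round(1).tolist(),f["pose"].round(3).tolist(),[k for k in f])
E
```

```text
pics
{'t': 0.0, 'qpos': [1.507, 0.386, 0.007, -0.001, -1.194, -0.259], 'dq': [-0.002, 0.0, 0.003, 0.0, 0.001, 0.001], 'joint_torque': [-0.001, -39.067, 18.74, 4.22, 0.011, -0.0], 'tcp_pos': [0.198, 0.592, 0.221], 'tcp_rot': [[-0.001, 0.948, -0.317], [-0.002, -0.317, -0.948], [-1.0, 0.0, 0.002]], 'contact_force': [0.231, -0.175, -0.21], 'moment': [-0.009, 0.022, -0.042], 'finger_gap': 0.087}
scene [[508.0, 0.0, 276.5], [0.0, 508.0, 202.4], [0.0, 0.0, 1.0]] [[-0.339, -0.739, 0.582, 1.35], [0.941, -0.264, 0.212, 0.305], [-0.003, 0.62, 0.785, 1.2], [0.0, 0.0, 0.0, 1.0]] ['frame', 'z_map', 'camera_matrix', 'pose']
top [[470.6, 0.0, 271.7], [0.0, 470.6, 210.2], [0.0, 0.0, 1.0]] [[0.01, 0.974, -0.225, 0.277], [-1.0, 0.01, -0.002, 0.012], [0.0, 0.225, 0.974, 1.499], [0.0, 0.0, 0.0, 1.0]] ['frame', 'z_map', 'camera_matrix', 'pose']
```

View pics/scene0.png

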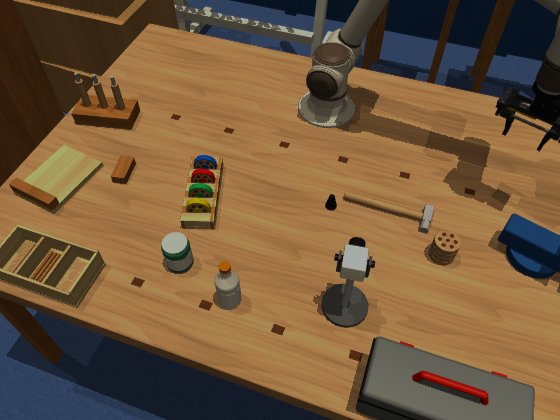

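View pics/top0.png

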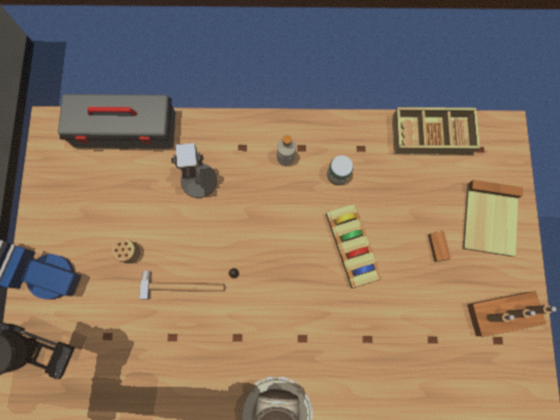

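The scene view shows the rack at (203,192), with the blue wheel at the end nearest the robot (205,162). The inspection camera is at (355,262) on its foot at (345,305), with its lens facing the robot. In the top view the blue wheel is at (363,270) and the foot at (198,180).

```bash
cat > h.py <<'E'
import numpy as np, cv2, pickle
def load(n): return pickle.load(open(n,"rb"))
def cloud(f):
    z=f["z_map"].astype(float);K=f["camera_matrix"];v,u=np.indices(z.shape)
    p=np.stack([(u-K[0,2])/K[0,0]*z,-(v-K[1,2])/K[1,1]*z,-z],-1)
    w=p@f["pose"][:3,:3].T+f["pose"][:3,3]; w[z==0]=np.nan; return w
def ray(f,uv):
    K=f["camera_matrix"]; uv=np.asarray(uv,float)
    d=np.array([(uv[0]-K[0,2])/K[0,0],-(uv[1]-K[1,2])/K[1,1],-1]); d=f["pose"][:3,:3]@d
    return f["pose"][:3,3],d/np.linalg.norm(d)
def proj(f,P):
    P=np.atleast_2d(P);c=(P-f["pose"][:3,3])@f["pose"][:3,:3];K=f["camera_matrix"]
    return np.c_[K[0,0]*c[:,0]/-c[:,2]+K[0,2],-K[1,1]*c[:,1]/-c[:,2]+K[1,2]]
E
python3 - <<'E'
from h import *
for n,(a,b,c,d) in {"scene":(140,240,170,240),"top":(195,295,310,390)}.items():
    f=load(n+"0.pkl"); cv2.imwrite(f"pics/{n}_rack.png",cv2.resize(f["frame"][a:b,c:d,::-1],None,fx=6,fy=6,interpolation=2)[:600,:800])
for n,(a,b,c,d) in {"scene":(220,330,310,400),"top":(130,210,150,250)}.items():
    f=load(n+"0.pkl"); cv2.imwrite(f"pics/{n}_cam.png",cv2.resize(f["frame"][a:b,c:d,::-1],None,fx=5,fy=5,interpolation=2)[:600,:800])
for n in("scene","top"):
    f=load(n+"0.pkl");w=cloud(f);hsv=cv2.cvtColor(f["frame"],cv2.COLOR_RGB2HSV)
    print(n,"table z",np.nanmedian(w[150:300,230:300,2]))
    roi=(w[...,0]>.3)&(w[...,0]<.8)&(w[...,1]>-.4)&(w[...,1]<0)&(w[...,2]>.015)&(w[...,2]<.1)
    for c,(lo,hi) in {"red":(0,8),"yellow":(24,34),"green":(45,80),"blue":(100,125)}.items():
        m=(hsv[...,0]>=lo)&(hsv[...,0]<=hi)&(hsv[...,1]>140)&(hsv[...,2]>60)&roi
        p=w[m]; print(c,m.sum(),p.mean(0).round(3),p.min(0).round(3),p.max(0).round(3))
    roi=(w[...,0]>.4)&(w[...,0]<.9)&(w[...,1]>0.05)&(w[...,1]<.35)&(w[...,2]>.12)
    m=roi; print("cam",m.sum(),w[m].mean(0),w[m].min(0),w[m].max(0))
E
```

```text
scene table z 0.00016266124720276665
red 170 [ 0.483 -0.245  0.067] [ 0.441 -0.286  0.039] [ 0.5   -0.212  0.088]
yellow 155 [ 0.588 -0.21   0.07 ] [ 0.545 -0.258  0.035] [ 0.607 -0.178  0.087]
green 110 [ 0.534 -0.226  0.075] [ 0.515 -0.261  0.051] [ 0.551 -0.198  0.088]
blue 94 [ 0.428 -0.26   0.076] [ 0.411 -0.292  0.051] [ 0.446 -0.231  0.089]
cam 1242 [0.73015622 0.26152418 0.23133044] [0.66634879 0.2168174  0.12086516] [0.76541267 0.30636797 0.252334  ]
top table z 0.00011650795486062293
red 120 [ 0.478 -0.247  0.076] [ 0.464 -0.282  0.054] [ 0.495 -0.218  0.09 ]
yellow 79 [ 0.585 -0.216  0.079] [ 0.573 -0.238  0.07 ] [ 0.6   -0.197  0.089]<stdin>:12: RuntimeWarning: Mean of empty slice.
  ret = um.true_divide(
Traceback (most recent call last):
ValueError: zero-size array to reduction operation minimum which has no identity
```

```bash
sleep 1
```

```text
(no output)
```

View pics/scene_rack.png

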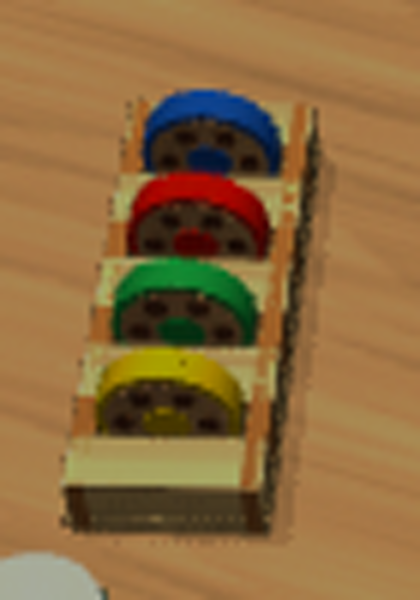

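View pics/top_rack.png

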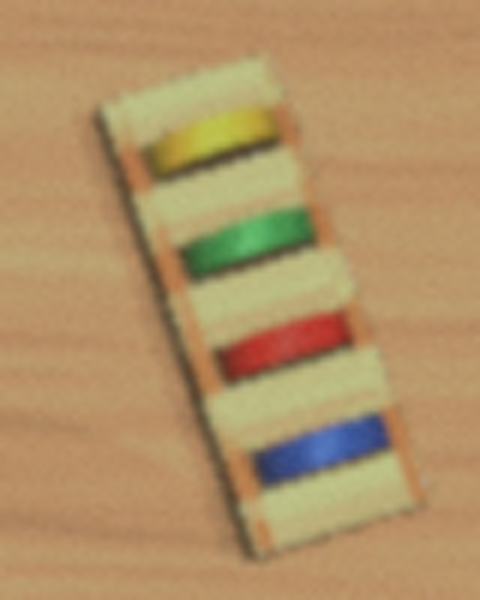

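View pics/scene_cam.png

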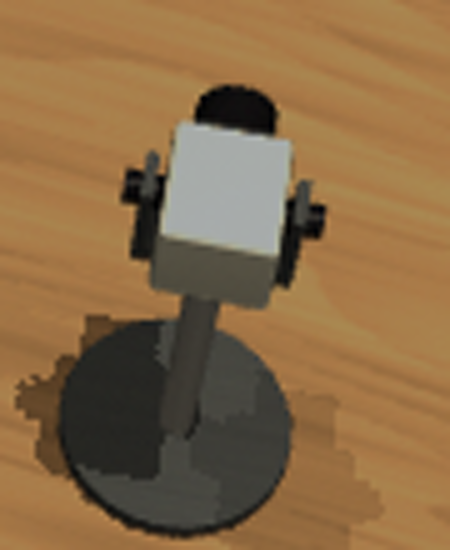

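View pics/top_cam.png

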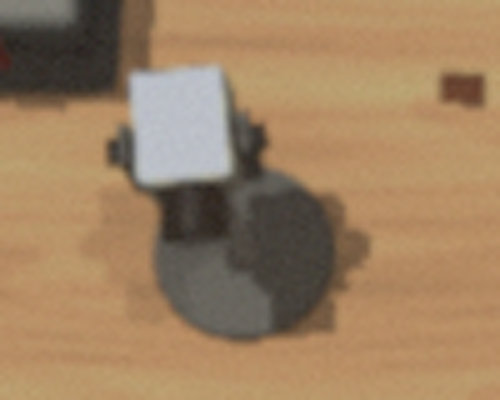

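Run:
```python
from h import *
np.set_printoptions(suppress=True,precision=4)
def planefit(p):
    for _ in range(4):
        c=p.mean(0);u,s,vt=np.linalg.svd(p-c,full_matrices=False);n=vt[2];d=(p-c)@n;p=p[abs(d)<max(2*d.std(),5e-4)]
    return c,n*np.sign(n[2]),d.std(),len(p)
for n in("scene","top"):
    f=load(n+"0.pkl");w=cloud(f);hsv=cv2.cvtColor(f["frame"],cv2.COLOR_RGB2HSV).astype(int)
    print("==",n)
    # rack
    m=(w[...,0]>.35)&(w[...,0]<.7)&(w[...,1]>-.35)&(w[...,1]<-.1)&(abs(w[...,2]-.039)<.004)
    m=cv2.morphologyEx(m.astype(np.uint8),cv2.MORPH_OPEN,np.ones((2,2)))>0
    p=w[m]; r=cv2.minAreaRect((p[:,:2]*1000).astype(np.float32)); print("rack",m.sum(),r,p[:,2].mean())
    # wheels
    roi=(w[...,0]>.3)&(w[...,0]<.8)&(w[...,1]>-.4)&(w[...,1]<-.1)&(w[...,2]>.075)&(w[...,2]<.1)
    print("wheel tops",[ (w[roi&(abs(w[...,0]-x)<.025)].mean(0),w[roi&(abs(w[...,0]-x)<.025)][:,2].max()) for x in(.43,.48,.53,.58)])
    # foot
    m=(w[...,0]>.5)&(w[...,0]<.95)&(w[...,1]>0.05)&(w[...,1]<.4)&(abs(w[...,2]-.014)<.003)&(hsv[...,2]<110)
    p=w[m]; c=cv2.minEnclosingCircle((p[:,:2]*1000).astype(np.float32)); print("foot",m.sum(),c)
    # white
    m=(w[...,0]>.55)&(w[...,0]<.95)&(w[...,1]>0.1)&(w[...,1]<.4)&(w[...,2]>.2)&(hsv[...,2]>140)&(hsv[...,1]<40)
    mm=cv2.erode(m.astype(np.uint8),np.ones((3,3)))>0
    c,nn,sd,k=planefit(w[mm]); print("white top",m.sum(),c,nn,sd,k)
    ct=max(cv2.findContours(m.astype(np.uint8),0,1)[0],key=cv2.contourArea); r=cv2.minAreaRect(ct);
    # intersect contour pixels with plane
    P=[]
    for q in ct[:,0]:
        o,d=ray(f,q); P.append(o+d*((c-o)@nn)/(d@nn))
    P=np.array(P); e1=np.array([1,0,0])-nn*nn[0];e1/=np.linalg.norm(e1);e2=np.cross(nn,e1)
    q=np.c_[(P-c)@e1,(P-c)@e2]; r=cv2.minAreaRect((q*1000).astype(np.float32)); ctr=c+r[0][0]/1000*e1+r[0][1]/1000*e2
    print("rect",r,"centre",ctr,"edges dirs",[np.round(e1*np.cos(a)+e2*np.sin(a),4) for a in (np.radians(r[2]),np.radians(r[2]+90))])
    # barrel
    m=(w[...,0]>.55)&(w[...,0]<.95)&(w[...,1]>0.1)&(w[...,1]<.4)&(w[...,2]>.15)&(hsv[...,2]<60)
    p=w[m];print("dark",m.sum(),p.min(0),p.max(0)); 
    pickle.dump(p,open(n+"_dark.pkl","wb"))
```

```text
== scene
rack 761 ((493.81805419921875, -245.2610321044922), (289.6886291503906, 91.60575866699219), 19.463520050048828) nan
wheel tops [(array([ 0.4294, -0.2625,  0.0797]), np.float64(0.08910926397322827)), (array([ 0.4829, -0.2458,  0.0797]), np.float64(0.08782637176566221)), (array([ 0.5364, -0.2291,  0.0796]), np.float64(0.08752912262362966)), (array([ 0.5899, -0.211 ,  0.0799]), np.float64(0.08718554487901131))]
foot 1106 ((804.68115234375, 290.130615234375), 145.5455780029297)
white top 521 [0.7282 0.2629 0.2457] [-0.0901 -0.0075  0.9959] 0.0012750545842171613 360
rect ((-0.5548439025878906, -1.0966453552246094), (63.42130661010742, 50.40898513793945), 7.26084041595459) centre [0.7276 0.2618 0.2457] edges dirs [array([0.9879, 0.1257, 0.0903]), array([-0.1259,  0.992 , -0.0039])]
dark 287 [0.6663 0.2168 0.1514] [0.7611 0.3058 0.2459]
== top
rack 1116 ((503.74969482421875, -248.74427795410156), (248.18946838378906, 104.93086242675781), 18.128170013427734) nan
wheel tops [(array([ 0.4259, -0.2671,  0.08  ]), np.float64(0.08700544878147887)), (array([ 0.4785, -0.2481,  0.0809]), np.float64(0.08954584968007429)), (array([ 0.5325, -0.2331,  0.0798]), np.float64(0.08659737005224621)), (array([ 0.5852, -0.2165,  0.0803]), np.float64(0.08882952333029626))]
foot 465 ((789.3515014648438, 289.7781677246094), 135.34982299804688)
white top 416 [0.7242 0.2585 0.2449] [-0.0603 -0.0043  0.9982] 0.0018731669470519318 265
rect ((0.12809181213378906, -0.3051185607910156), (64.45345306396484, 52.41758346557617), 6.7252044677734375) centre [0.7243 0.2582 0.2449] edges dirs [array([0.9913, 0.1168, 0.0603]), array([-0.1169,  0.9931, -0.0027])]
dark 100 [0.6638 0.2163 0.1899] [0.7202 0.2693 0.2406]
```

Run:
```python
from station import bot
from h import *
np.set_printoptions(suppress=True,precision=4)
for n in("scene","top"):
    F=[bot.grab_frame(n) for _ in range(6)]
    f=dict(F[0]); Z=np.stack([g["z_map"] for g in F]).astype(float); Z[Z==0]=np.nan
    f["z_map"]=np.nan_to_num(np.nanmedian(Z,0)); f["frame"]=np.mean([g["frame"] for g in F],0).astype(np.uint8)
    pickle.dump(f,open(n+"1.pkl","wb")); print("noise",np.nanmedian(np.nanstd(Z,0)))
    w=cloud(f);hsv=cv2.cvtColor(f["frame"],cv2.COLOR_RGB2HSV).astype(int)
    # foot: dark pixels in a window, ray on z=.014
    m=(abs(w[...,0]-.73)<.12)&(abs(w[...,1]-.26)<.12)&(w[...,2]>.008)&(w[...,2]<.022)
    m=cv2.morphologyEx(m.astype(np.uint8),cv2.MORPH_OPEN,np.ones((3,3)))
    k,lab,st,_=cv2.connectedComponentsWithStats(m); i=1+np.argmax(st[1:,4]); p=w[lab==i][:,:2]
    print(n,"foot",cv2.minEnclosingCircle((p*1000).astype(np.float32)))
    # side profile of camera along yaw 7deg
    a=np.radians(7);ux=np.array([np.cos(a),np.sin(a),0]);uy=np.array([-np.sin(a),np.cos(a),0])
    m=(abs(w[...,0]-.72)<.1)&(abs(w[...,1]-.26)<.08)&(w[...,2]>.18)
    p=w[m];X=(p-[.726,.26,0])@ux;Y=(p-[.726,.26,0])@uy
    for lo in np.arange(-.065,.045,.006):
        s=(X>=lo)&(X<lo+.006)&(abs(Y)<.022)
        if s.sum()>2:
            q=p[s]; zt=np.percentile(q[:,2],85); print("x %.3f n%d zmed %.4f ztop %.4f Ymid %.4f Yrange %.3f %.3f"%(lo+.003,s.sum(),np.median(q[:,2]),zt,np.median(Y[s]),Y[s].min(),Y[s].max()))
```

```text
noise 0.0030832783796688277
scene foot ((722.7880249023438, 261.1007385253906), 60.02901077270508)
x -0.056 n30 zmed 0.2356 ztop 0.2368 Ymid -0.0001 Yrange -0.015 0.017
x -0.050 n30 zmed 0.2350 ztop 0.2373 Ymid -0.0007 Yrange -0.017 0.018
x -0.044 n35 zmed 0.2364 ztop 0.2381 Ymid 0.0010 Yrange -0.016 0.018
x -0.038 n24 zmed 0.2372 ztop 0.2391 Ymid 0.0004 Yrange -0.014 0.016
x -0.032 n15 zmed 0.2422 ztop 0.2428 Ymid 0.0020 Yrange -0.020 0.018
x -0.026 n40 zmed 0.2438 ztop 0.2446 Ymid 0.0002 Yrange -0.022 0.021
x -0.020 n44 zmed 0.2440 ztop 0.2448 Ymid -0.0001 Yrange -0.022 0.022
x -0.014 n43 zmed 0.2448 ztop 0.2457 Ymid 0.0017 Yrange -0.021 0.022
x -0.008 n42 zmed 0.2452 ztop 0.2459 Ymid -0.0010 Yrange -0.022 0.020
x -0.002 n43 zmed 0.2456 ztop 0.2466 Ymid -0.0010 Yrange -0.021 0.021
x 0.004 n46 zmed 0.2462 ztop 0.2471 Ymid 0.0026 Yrange -0.021 0.022
x 0.010 n44 zmed 0.2464 ztop 0.2473 Ymid -0.0029 Yrange -0.022 0.020
x 0.016 n43 zmed 0.2469 ztop 0.2474 Ymid 0.0010 Yrange -0.021 0.021
x 0.022 n46 zmed 0.2474 ztop 0.2482 Ymid 0.0006 Yrange -0.020 0.021
x 0.028 n52 zmed 0.2476 ztop 0.24
[... 610 characters left out ...]
0.021 0.022
x -0.026 n32 zmed 0.2432 ztop 0.2442 Ymid 0.0006 Yrange -0.021 0.022
x -0.020 n36 zmed 0.2439 ztop 0.2449 Ymid 0.0000 Yrange -0.022 0.021
x -0.014 n30 zmed 0.2442 ztop 0.2452 Ymid -0.0007 Yrange -0.022 0.021
x -0.008 n34 zmed 0.2449 ztop 0.2456 Ymid 0.0016 Yrange -0.020 0.020
x -0.002 n30 zmed 0.2455 ztop 0.2465 Ymid -0.0001 Yrange -0.020 0.020
x 0.004 n32 zmed 0.2454 ztop 0.2466 Ymid 0.0007 Yrange -0.021 0.022
x 0.010 n36 zmed 0.2458 ztop 0.2471 Ymid 0.0002 Yrange -0.022 0.022
x 0.016 n34 zmed 0.2465 ztop 0.2476 Ymid -0.0017 Yrange -0.022 0.021
x 0.022 n30 zmed 0.2471 ztop 0.2480 Ymid 0.0022 Yrange -0.019 0.020
x 0.028 n25 zmed 0.2473 ztop 0.2479 Ymid -0.0001 Yrange -0.020 0.020
```

Run:
```python
from h import *
np.set_printoptions(suppress=True,precision=4)
a=np.radians(17.8);ux=np.array([np.cos(a),np.sin(a),0]);uy=np.array([-np.sin(a),np.cos(a),0])
for n in("scene","top"):
    f=load(n+"1.pkl");w=cloud(f);hsv=cv2.cvtColor(f["frame"],cv2.COLOR_RGB2HSV).astype(int)
    for c,(lo,hi) in {"blue":(98,130),"red":(0,6),"green":(45,90),"yellow":(24,34)}.items():
        hh=hsv[...,0]; 
        if c=="red": hh=np.where(hh>172,0,hh)
        roi=(abs(w[...,0]-.51)<.14)&(abs(w[...,1]+.24)<.09)&(w[...,2]>.06)
        m=((hh>=lo)&(hh<=hi)&(hsv[...,1]>(150 if c in("red","yellow") else 100))&roi).astype(np.uint8)
        k,lab,st,ce=cv2.connectedComponentsWithStats(m); 
        if k<2: print(c,"none");continue
        i=1+np.argmax(st[1:,4]); ii=lab==i
        vu=np.argwhere(ii); P=[]
        p=w[ii]; X=p@ux;Y=p@uy
        top=p[:,2]>.076
        xm=[(np.percentile(X[top],3)+np.percentile(X[top],97))/2,np.median(X[top])]; ym=(Y.min()+Y.max())/2
        c3=xm[0]*ux+ym*uy
        print(n,c,st[i,4],"Xmid",np.round(xm,4),"width",np.ptp(X[top]).round(4),"Ymid",ym.round(4),"Yw",np.ptp(Y).round(4),"->",c3[:2])
    # rack edges from side slopes: rack top pixels
    m=(abs(w[...,0]-.51)<.16)&(abs(w[...,1]+.24)<.11)&(abs(w[...,2]-.037)<.006)
    p=w[m];X=p@ux;Y=p@uy
    print("rack X",np.percentile(X,[.5,99.5]),"Y",np.percentile(Y,[.5,99.5]))
```

```text
scene blue 106 Xmid [0.3281 0.3275] width 0.0184 Ymid -0.3832 Yw 0.0612 -> [ 0.4295 -0.2646]
scene red 114 Xmid [0.3837 0.3843] width 0.0203 Ymid -0.3829 Yw 0.0638 -> [ 0.4824 -0.2473]
scene green 126 Xmid [0.4392 0.4397] width 0.0193 Ymid -0.3833 Yw 0.0632 -> [ 0.5354 -0.2307]
scene yellow 120 Xmid [0.4953 0.4949] width 0.0189 Ymid -0.3832 Yw 0.0634 -> [ 0.5888 -0.2134]
rack X [0.2872 0.5364] Y [-0.4307 -0.3351]
top blue 95 Xmid [0.3238 0.3233] width 0.0144 Ymid -0.3836 Yw 0.059 -> [ 0.4256 -0.2663]
top red 107 Xmid [0.3792 0.3796] width 0.0163 Ymid -0.3836 Yw 0.0626 -> [ 0.4783 -0.2493]
top green 112 Xmid [0.4354 0.4356] width 0.017 Ymid -0.3835 Yw 0.0612 -> [ 0.5318 -0.2321]
top yellow 69 Xmid [0.491  0.4907] width 0.016 Ymid -0.3851 Yw 0.0429 -> [ 0.5852 -0.2166]
rack X [0.284  0.5316] Y [-0.4323 -0.3372]
```

```bash
cat >> h.py <<'E'
from scipy.spatial.transform import Rotation as R
def down(yaw_z): # tool down with z axis at yaw (deg)
    z=np.array([np.cos(np.radians(yaw_z)),np.sin(np.radians(yaw_z)),0]);x=np.array([0,0,-1.]);return np.c_[x,np.cross(z,x),z]
def row(R0,p0,Rt,pt):
    d=R0.T@(np.array(pt)-p0)*1000; r=R.from_matrix(R0.T@Rt).as_rotvec(degrees=True); return np.r_[d,r].round(1)
E
python3 - <<'E'
from station import bot
from h import *
s=bot.get_state();p=np.array(s["tcp_pos"]);Q=np.array(s["tcp_rot"]);print(s["t"],p,s["finger_gap"])
G=down(-162.2)
for pt in [(.36,.40,.26),(.43,.10,.26),(.4275,-.2655,.16)]: print(row(Q,p,G,pt))
E
```

```text
0.7 [0.19823006 0.59270552 0.22257409] 0.08663909867441279
[-37.4 214.5 131.4  53.7  -0.    0. ]
[-37.4 376.1 393.7  53.7  -0.    0. ]
[ 62.5 489.7 741.1  53.7  -0.    0. ]
```

Request:
{"name": "servo_tool", "arguments": {
  "moves": [
    [-37,60,37,10,0,0],
    [-37,120,74,20,0,0],
    [-37,180,110,30,0,0],
    [-37,214,150,40,0,0],
    [-37,250,200,50,0,0],
    [-37,290,250,53.7,0,0],
    [-37,325,310,53.7,0,0],
    [-37,355,360,53.7,0,0],
    [-37,376,400,53.7,0,0],
    [-30,395,455,53.7,0,0],
    [-10,415,510,53.7,0,0],
    [10,432,565,53.7,0,0],
    [30,450,620,53.7,0,0],
    [45,470,680,53.7,0,0],
    [62,485,730,53.7,0,0],
    [62,490,741,53.7,0,0],
    [62,490,741,53.7,0,0],
    [62,490,741,53.7,0,0]
  ],
  "hand": 0.39,
  "grip_force": 20
}}

```text
t: 2.95
tcp_pos: [0.4283, -0.2646, 0.1612]
tcp_rot: [[0.001, 0.307, -0.952], [-0.0, -0.952, -0.307], [-1.0, 0.001, -0.001]]
contact_force: [-0.7, 0.2, -0.3]
finger_gap: 0.0339
```

Run:
```python
from station import bot
from h import *
np.set_printoptions(suppress=True,precision=4)
s=bot.get_state();p=np.array(s["tcp_pos"]);Q=np.array(s["tcp_rot"]);print(s["t"],p,s["finger_gap"],s["qpos"],np.abs(s["dq"]).max());print(Q)
print(row(Q,p,down(-162.2),(.4275,-.2655,.044)))
for n in("scene","top"):
    f=bot.grab_frame(n); pickle.dump(f,open(n+"2.pkl","wb"))
    u=proj(f,[.43,-.26,.12])[0].astype(int); a,b=max(u[1]-60,0),max(u[0]-70,0)
    cv2.imwrite(f"pics/{n}2.png",cv2.resize(f["frame"][a:a+120,b:b+140,::-1],None,fx=5,fy=5,interpolation=2))
```

```text
2.95 [ 0.4283 -0.2646  0.1612] 0.03386315742749842 [-0.2304  0.2353 -0.3765 -0.0002 -0.9578  0.5426] 0.014040976984757954
[[ 0.0012  0.3071 -0.9517]
 [-0.0001 -0.9517 -0.3071]
 [-1.      0.0005 -0.0011]]
[117.2   0.6   1.1   0.1  -0.1  -0. ]
```

View images.

View pics/scene2.png

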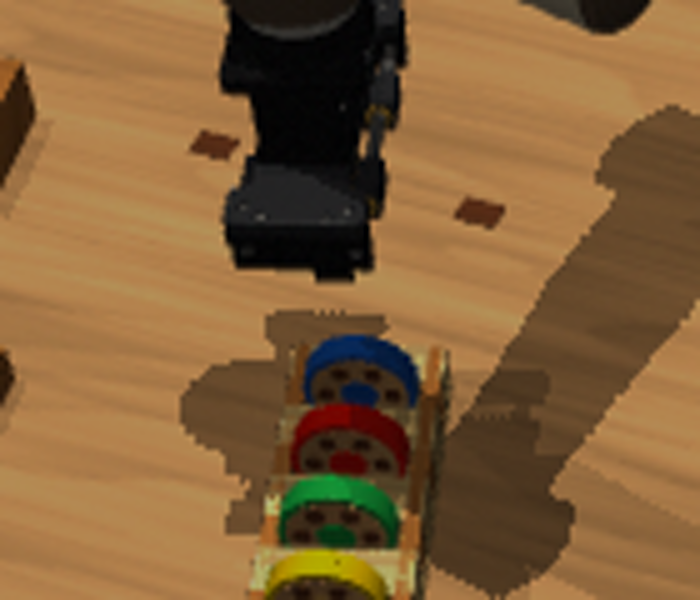

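View pics/top2.png

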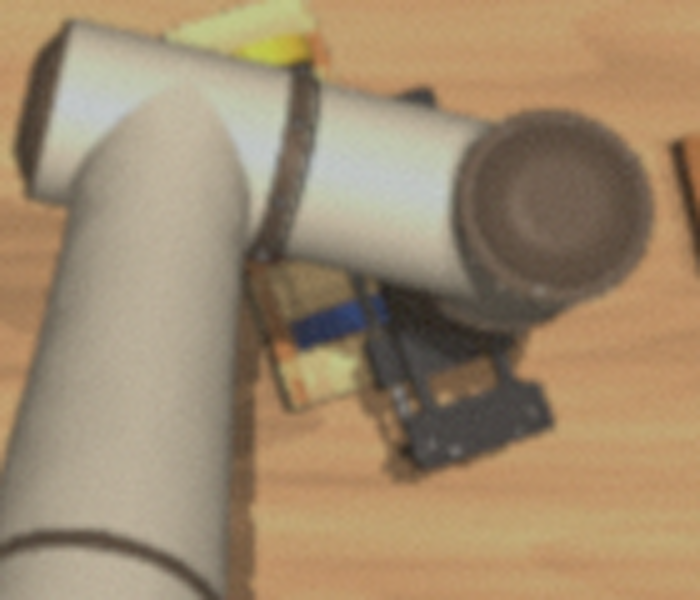

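The gripper is over the blue wheel: in the scene crop its jaws are above the wheel at (360,360), and the top crop shows its body clear of the other wheels. Next I descend to the wheel.

Request:
{"name": "servo_tool", "arguments": {
  "moves": [
    [30,0.5,1,0,0,0],
    [60,0.5,1,0,0,0],
    [85,0.5,1,0,0,0],
    [105,0.5,1,0,0,0],
    [117,0.5,1,0,0,0],
    [117,0.5,1,0,0,0],
    [117,0.5,1,0,0,0]
  ]
}}

```text
t: 3.92
tcp_pos: [0.4279, -0.2662, 0.0444]
tcp_rot: [[0.002, 0.306, -0.952], [-0.001, -0.952, -0.306], [-1.0, 0.001, -0.001]]
contact_force: [0.7, -0.0, -0.0]
finger_gap: 0.034
```

Run:
```python
from station import bot
from h import *
f=bot.grab_frame("scene"); u=proj(f,[.43,-.26,.08])[0].astype(int); a,b=max(u[1]-60,0),max(u[0]-70,0)
cv2.imwrite("pics/scene3.png",cv2.resize(f["frame"][a:a+120,b:b+140,::-1],None,fx=5,fy=5,interpolation=2))
```

```text
(no output)
```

View pics/scene3.png

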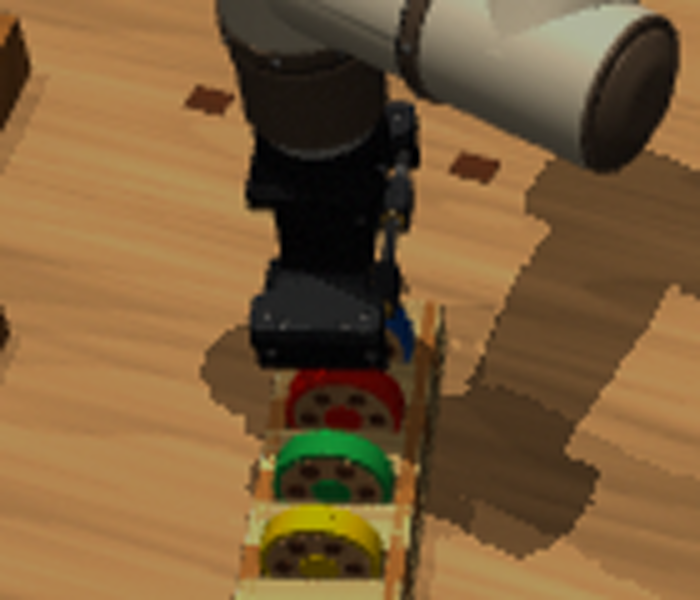

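The gripper is down at the blue wheel with no contact force, and the other wheels haven't moved. Now I close the fingers.

Request:
{"name": "servo_tool", "arguments": {
  "moves": [
    [0,0,0,0,0,0],
    [0,0,0,0,0,0],
    [0,0,0,0,0,0],
    [0,0,0,0,0,0],
    [0,0,0,0,0,0]
  ],
  "hand": 0,
  "grip_force": 25
}}

```text
t: 4.6
tcp_pos: [0.4272, -0.2663, 0.0438]
tcp_rot: [[0.0, 0.306, -0.952], [-0.0, -0.952, -0.306], [-1.0, 0.0, -0.0]]
contact_force: [-0.7, -0.0, 2.4]
finger_gap: 0.0177
```

Gripped, with an 18 mm gap. Lifting straight up.

Request:
{"name": "servo_tool", "arguments": {
  "moves": [
    [-10,0,0,0,0,0],
    [-30,0,0,0,0,0],
    [-60,0,0,0,0,0],
    [-90,0,0,0,0,0],
    [-120,0,0,0,0,0],
    [-150,0,0,0,0,0],
    [-160,0,0,0,0,0],
    [-160,0,0,0,0,0],
    [-160,0,0,0,0,0]
  ]
}}

```text
t: 5.72
tcp_pos: [0.4262, -0.2659, 0.2021]
tcp_rot: [[-0.003, 0.305, -0.952], [0.001, -0.952, -0.305], [-1.0, -0.002, 0.002]]
contact_force: [-0.5, -0.2, -0.5]
finger_gap: 0.0178
```

Run:
```python
from station import bot
from h import *
np.set_printoptions(suppress=True,precision=4)
f=bot.grab_frame("scene"); cv2.imwrite("pics/scene4.png",f["frame"][:,:,::-1])
s=bot.get_state();p=np.array(s["tcp_pos"]);Q=np.array(s["tcp_rot"]);print(s["t"],p,s["finger_gap"],s["qpos"])
# target: z tool = -lens x, x down-ish
lx=np.array([np.cos(np.radians(4.5))*np.cos(np.radians(7)),np.cos(np.radians(4.5))*np.sin(np.radians(7)),np.sin(np.radians(4.5))])
axis=np.array([.721,.2597,.222]);lens=axis-.055*lx;C=lens-.15*lx
y=np.cross(lx,[0,0,1]);y/=np.linalg.norm(y); z=-lx
# tool x near down: x = y_t x z_t
x=np.array([0,0,-1.]);x-=z*(x@z);x/=np.linalg.norm(x);T=np.c_[x,np.cross(z,x),z]
T_tcp=C+.003*x   # TCP 3mm below wheel centre
print("lens",lens,"C",C,"tcp",T_tcp);print(T)
for pt in [(.43,0,.26),(.46,.12,.25),T_tcp]: print(row(Q,p,T,pt))
```

```text
5.775 [ 0.4263 -0.2659  0.2021] 0.017803795811235673 [-0.2343  0.1948 -0.316  -0.0004 -1.063   0.5451]
lens [0.6666 0.253  0.2177] C [0.5182 0.2348 0.2059] tcp [0.5184 0.2348 0.2029]
[[ 0.0779  0.1219 -0.9895]
 [ 0.0096 -0.9925 -0.1215]
 [-0.9969  0.     -0.0785]]
[ -57.6 -252.2  -84.7   10.8    4.6    0.5]
[ -47.6 -357.2 -149.9   10.8    4.6    0.5]
[  -0.6 -448.6 -240.7   10.8    4.6    0.5]
```

View pics/scene4.png

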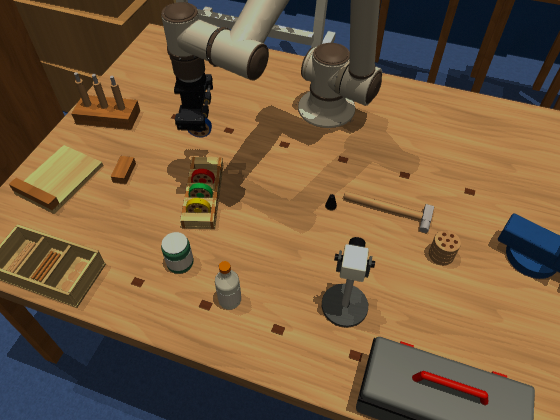

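The blue wheel is out of the rack at (200,127), and the other three are still in their slots. Now I carry it to just short of the inspection pose.

Request:
{"name": "servo_tool", "arguments": {
  "moves": [
    [-15,-25,-8,1,0.5,0],
    [-30,-65,-22,2,1,0],
    [-45,-115,-38,3,1.5,0],
    [-55,-165,-55,5,2,0],
    [-58,-215,-72,7,3,0.3],
    [-58,-265,-90,9,4,0.5],
    [-54,-310,-115,10.8,4.6,0.5],
    [-48,-350,-145,10.8,4.6,0.5],
    [-38,-385,-175,10.8,4.6,0.5],
    [-24,-412,-200,10.8,4.6,0.5],
    [-12,-432,-220,10.8,4.6,0.5],
    [-4,-444,-234,10.8,4.6,0.5],
    [-0.6,-448.6,-240,10.8,4.6,0.5],
    [-0.6,-448.6,-240.7,10.8,4.6,0.5],
    [-0.6,-448.6,-240.7,10.8,4.6,0.5],
    [-0.6,-448.6,-240.7,10.8,4.6,0.5]
  ]
}}

```text
t: 7.78
tcp_pos: [0.519, 0.2339, 0.2049]
tcp_rot: [[0.081, 0.121, -0.989], [0.009, -0.993, -0.121], [-0.997, 0.001, -0.081]]
contact_force: [-0.6, -0.0, -1.1]
finger_gap: 0.0179
```

Run:
```python
from station import bot
from h import *
np.set_printoptions(suppress=True,precision=4)
s=bot.get_state();p=np.array(s["tcp_pos"]);Q=np.array(s["tcp_rot"]);print(s["t"],p,s["finger_gap"],s["qpos"]);print(Q)
for n in("scene","top"):
    f=bot.grab_frame(n); pickle.dump(f,open(n+"5.pkl","wb"));cv2.imwrite(f"pics/{n}5.png",f["frame"][:,:,::-1])
    u=proj(f,[.58,.24,.2])[0].astype(int); a,b=max(u[1]-60,0),max(u[0]-70,0)
    cv2.imwrite(f"pics/{n}5c.png",cv2.resize(f["frame"][a:a+120,b:b+140,::-1],None,fx=5,fy=5,interpolation=2)); print(a,b)
```

```text
7.775 [0.519  0.2339 0.2049] 0.01786497576820753 [ 0.7342  0.2648 -0.2383  0.0561 -1.002  -0.6413]
[[ 0.0809  0.1212 -0.9893]
 [ 0.0094 -0.9926 -0.1208]
 [-0.9967  0.0005 -0.0814]]
156 289
148 122
```

View pics/scene5c.png

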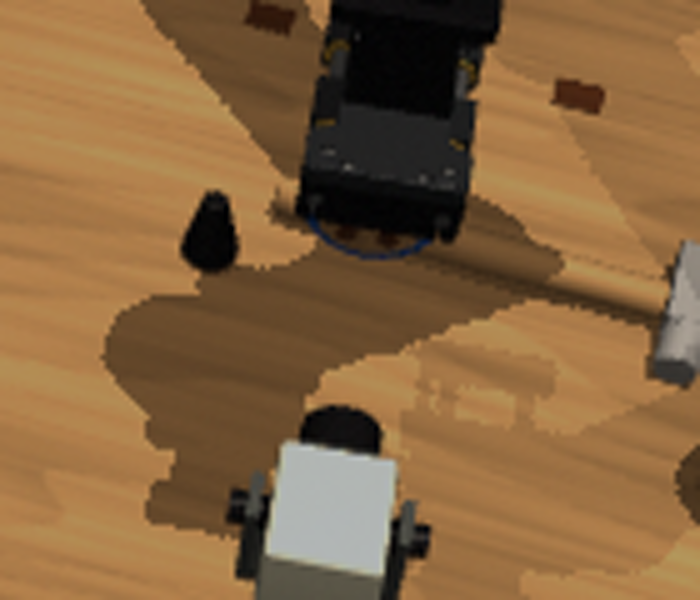

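View pics/top5c.png

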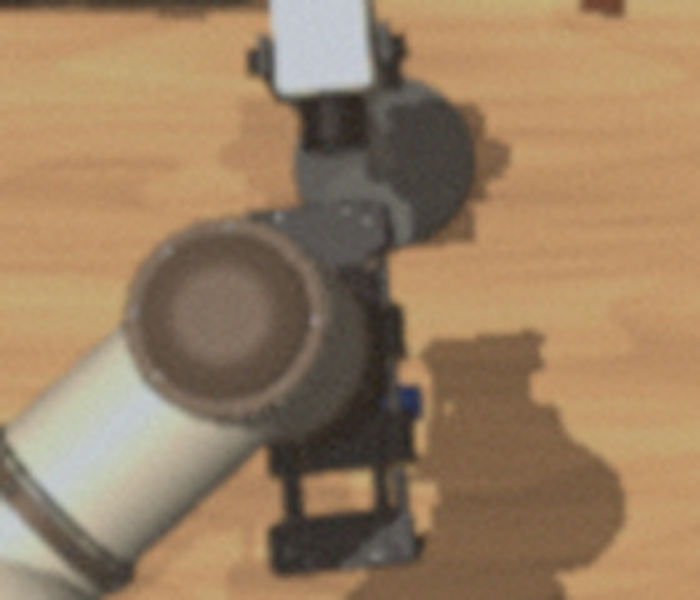

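Run:
```python
from station import bot
from h import *
from scipy.optimize import least_squares
np.set_printoptions(suppress=True,precision=4)
s=bot.get_state();p=np.array(s["tcp_pos"]);Q=np.array(s["tcp_rot"])
C=p-.003*Q[:,0]; ax=-Q[:,2]; print("pred wheel C",C)
F=[bot.grab_frame("scene") for _ in range(4)]; f=dict(F[0]); f["frame"]=np.mean([g["frame"] for g in F],0).astype(np.uint8); Z=np.stack([g["z_map"] for g in F]); f["z_map"]=np.median(Z,0)
w=cloud(f);hsv=cv2.cvtColor(f["frame"],cv2.COLOR_RGB2HSV).astype(int)
u=proj(f,C)[0].astype(int); m=np.zeros(hsv.shape[:2],bool); m[u[1]-40:u[1]+50,u[0]-40:u[0]+40]=1
m&=(hsv[...,0]>95)&(hsv[...,0]<130)&(hsv[...,1]>90)
vu=np.argwhere(m);print(len(vu),"blue px bbox",vu.min(0),vu.max(0)); print("depth pts",np.nanmedian(w[m],0), "expected face-bottom",C+.009*ax-np.array([0,0,.033]))
# outer edge of arc: lowest blue px per column -> face plane
P=[]
for c in np.unique(vu[:,1]):
    r=vu[vu[:,1]==c][:,0].max()+.5; o,d=ray(f,(c,r)); n=ax; P.append(o+d*((C+.009*ax-o)@n)/(d@n))
P=np.array(P); y=np.cross([0,0,1],ax);y/=np.linalg.norm(y);z=np.cross(ax,y)
q=np.c_[(P-C)@y,(P-C)@z]*1000; print("arc rel to predicted centre (mm)\n",q[::3].round(1))
r=least_squares(lambda c:np.hypot(*(q-c).T)-35,[0,0],loss="soft_l1"); print("centre offset y,z mm",r.x,"rms",np.std(r.fun))
# also others
for c in ("scene",):
  for nm,pt in dict(red=(.4803,-.2483),green=(.5336,-.2314),yellow=(.587,-.215)).items():
    roi=(np.hypot(w[...,0]-pt[0],w[...,1]-pt[1])<.04)&(w[...,2]>.078); print(nm,w[roi].mean(0))
```

```text
pred wheel C [0.5188 0.2341 0.2077]
21 blue px bbox [199 351] [207 374]
depth pts [0.5319 0.2327 0.1866] expected face-bottom [0.5277 0.2352 0.1754]
arc rel to predicted centre (mm)
 [[-27.7 -16.8]
 [-18.9 -25.8]
 [ -5.1 -33.6]
 [ 10.2 -33.4]
 [ 24.4 -26. ]
 [ 30.5 -16.9]]
centre offset y,z mm [1.1147 1.3092] rms 0.8910219822630892
red [ 0.4823 -0.2465  0.0806]
green [ 0.5357 -0.2296  0.0807]
yellow [ 0.5893 -0.2127  0.0809]
```

Request:
{"name": "servo_tool", "arguments": {
  "moves": [
    [1,0,0,0,0,0],
    [2,0,0,0,0,0],
    [2,0,0,0,0,0],
    [2,0,0,0,0,0],
    [2,0,0,0,0,0],
    [2,0,0,0,0,0]
  ]
}}

```text
t: 8.82
tcp_pos: [0.5192, 0.2345, 0.2022]
tcp_rot: [[0.08, 0.122, -0.989], [0.009, -0.993, -0.122], [-0.997, 0.001, -0.081]]
contact_force: [-0.3, 0.1, -1.0]
finger_gap: 0.0177
```

Run:
```python
from station import bot
from h import *
s=bot.get_state();print(s["t"],s["tcp_pos"],s["finger_gap"],np.abs(s["dq"]).max())
lx=np.array([.9895,.1215,.0785]);lens=np.array([.6666,.2530,.2177]);Q=np.array(s["tcp_rot"])
d=np.array(s["tcp_pos"])-.003*Q[:,0]-lens;y=np.cross([0,0,1],lx);print("lens frame",d@lx,d@y,d@np.cross(lx,y),"ang",np.arccos(-Q[:,2]@lx))
bot.hand_in()
```

```text
8.825 [0.51924751 0.23450289 0.20217981] 0.01770162455971685 0.001435201698419072
lens frame -0.14927737477212985 -0.0003962736147493992 -0.0008121205484075415 ang nan
the job is handed in; nothing more can be done<stdin>:5: RuntimeWarning: invalid value encountered in arccos
```

I gripped the blue wheel across its faces and lifted it straight out of the rack. It is now held in front of the inspection camera with the hub cap towards the lens. I handed the job in at 8.8 s.

- **Position:** from the arm's own readings, the wheel centre is 149 mm from the lens and within 1 mm of the line of sight. A circle fit to the visible blue edge, made before a last 2 mm lowering, put the centre about 1 mm sideways and 1 mm up from where those readings placed it.
- **Camera pose:** I measured the camera as tilted down about 4.5° and turned about 7°. The two camera views disagreed by 3 to 4 mm on absolute positions, so I used their average.
- **Angle to the lens:** my last angle check gave no number, because rounding made the arccos invalid. The tool and lens axes as printed agree to well under 1°.
- **Grip and other objects:** the finger opening is steady at 17.7 mm and the joints are still. The red, green and yellow wheels show less than 2 mm of movement, which is within measurement error. The wrist force readings stayed low, with no sign of contact with the camera, its stand or anything else on the bench. I did not re-measure the other bench objects.

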